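Spray-mount a frame strip and rack it

ROBOT

A 7-joint arm with a two-finger parallel gripper is mounted at the origin on the work surface. World frame = base frame: x ahead of the robot, y to its left, z up, the work surface at z = 0. Lengths are in m, angles in rad, forces in N, time in s.
With the tool pointing down it reaches from about 0.425 to 0.925 m from the base axis. Payload 6.8 kg.
Tool frame: the origin (TCP) lies between the finger pads, 19 mm behind the fingertips; this is the grasp point; z points along the fingers, y is the line along which they close (so a half turn about z gives the same grasp; the last joint's range is limited). The gripper opens to 85 mm and grips with 20 to 120 N. Pads are 22 mm wide; open, the fingers measure 114 mm over their backs; the gripper's body (76 mm by 85 mm) begins 54 mm behind the grasp point. The pads swing forward as they close: fully open they stand 13 mm farther back than shut.
Start: joints at [-1.287, 0.477, 0.022, 1.555, -0.011, 1.109, -0.083], TCP at [0.258, 0.624, 0.25] pointing down, gripper open.
Joint ranges: [-2.96, 2.96], [-0.34, 2.1], [-1.41, 1.46], [0.24, 2.44], [-1.37, 4.51], [0.17, 1.92], [-2.96, 2.96]. Speed limits (rad/s): [2.39, 2.39, 3.14, 3.14, 3.14, 3.14, 3.14].

INTERFACE

Orientations are given as a unit quaternion [w, x, y, z].
In Python, from station import bot gives the robot as it stands.
- The arm moves only by the tool send_rows, never from a script. Its arguments are lists of equal length, an entry for each row: "slide": the shift along the tool's x, y, z in mm, a list of three; "roll": the turn about the tool's z in degrees; "claw": the opening, from 0 (shut) to 1 (fully open). A call has exactly 8 rows; each row is the pose to reach, as a shift and turn from the pose commanded when the call began, along the tool's axes at that moment; what a row does not reach only later rows make up. A row lasts 1/12 s, in which the tool goes at most 41.7 mm and 7.16 degrees, less where a joint would pass 70% of its speed; a pose out of reach is approached as far as the arm can. A call with a gripper value outside its range is refused whole. The fingers move at their own pace and stop on an object; "force" is the grip in N (left out, the last holds). Time passes only in rows, so rows that repeat a pose let the fingers close, or fill a call up. It gives the time, the measured TCP pose, the force, the opening and the grip force at its end, in the units of the state.
- bot.get_obs(): the state, without advancing time (a new reading comes with each control period).
- bot.read_camera(name): name is "scene" or "top"; returns the picture (384x512x3 uint8, red, green, blue); there is no depth.
- bot.camera_model(name): a dict with "camera_matrix" (3x3 intrinsics, pixels), "D" ([k1, k2, p1, p2, k3] as OpenCV has them; the pictures are not rectified), "camera_from_world" (4x4, takes a point from world to camera coordinates). Camera axes: x right, y down, z forward; pixel columns grow to the right and rows downward; lengths in m; the calibration is good to about 2 mm. A picture is of the moment at which its call begins. camera_model takes no time and is no camera call.
- bot.hand_in(): hands the job in; it is judged then, once.
The state is a dict: "t": time; "q": joint angles; "joint_vel": joint speeds; "joint_torque": joint torques, N m; "eef_pos": TCP position; "tool_rot": TCP orientation; "contact_force": force on the tool from outside, world axes, zero at the start; "torque": the same for the moment, N m; "gripper_width": opening from 0.0 (shut) to 1.0 (fully open); "grasp_force": force on a finger pad.
Only numpy, scipy, OpenCV 4.12 (cv2) and the standard library are available. Lean on these libraries where they do the work, as an engineer would, in place of code of your own. Each camera call takes 0.05 s, during which the arm holds its last target. There are 200 camera calls.

TASK

First lay the long wooden frame strip flat, ridged face up, in the middle of the spray stand's tray and let go of it; then turn the selector dial to its three-dot mark; then press the leaning canister's cap fully down for a moment and let it spring back. Finally lift the strip out and set it down, still ridged face up, centred across the two bars of the drying rack, resting on both. Never press the cap with the tray empty, do not drop the strip, and leave the tape roll, the jar and the short offcut where they are.

Things in the scene. Friction and masses are not known exactly. Their poses are not given: they have to be found in the camera images.
- strip: loose light-wood picture-frame strip (moulding), 160 long (its x) x 40 wide (y) x 30 high (z), flat vertical sides, three thin dark ridges along the top; about 0.12 kg. Origin: centre of its underside. The short offcut is of the same wood but only 70 long.
- tray_mid (a point): centre of the inner floor of the fixed spray stand's shallow aluminium tray, 11 above the table. Tray inside 202 along x by 112 along y, rim 9 above its floor, 5 thick; the strip lies in it along x. x points from the tray towards the canister, z up. The stand's base plate, 150 wide and 6 thick, runs from x = -120 to +370.
- bar_mid (a point): on the stand's level steel drying bar straight over the cap; bar 12 thick, along y from -80 to +66, 375 above the table, small clips hang from it (27 deep); at y = +60 a 12 square arm runs back from it (+x) to a 20 square post 171 behind. It crosses 152 above the cap, so a tool pointing straight down cannot reach the cap: come in tilted, from the tray side below the bar, along the can's axis.
- cap_top (a point): centre of the flat top face of the white nozzle cap (48 across, 22 high) of an aluminium spray canister 64 across and about 185 long, fixed, leaning 27 degrees towards the robot and tray. z axis: out of the top face along the can's axis; press along -z. y is level. As built it is 223 above the table and 184 beyond the tray's centre. The point moves with the cap.
- cap (a joint): travel of the cap in m: 0 up, 0.008 fully down; sprung, about 2 N to start and 7 N at the bottom; springs back by itself. Fully down counts from 0.006.
- dial_grip (a point): grip point on the axis of the black selector dial, 78 above the table. The dial stands upright-axis on a grey fixed box 140 x 140 x 50 high: a disc 68 across and 8 high with a bar grip 64 long (along this point's x) x 16 wide (y) x 34 high above the disc (its top 92 above the table). The pointer, with a white line, is the -x end of the bar.
- dial (a joint): angle of the dial in rad, growing clockwise seen from above, 0 to 1.6, stiff, stays where it is left. The pointer meets the marks on the box at 0.2 (one white dot), 0.8 (two dots in a row) and 1.4 (three dots in a row). It starts between 0.1 and 0.9.
- rack_top (a point): centre of the steel drying rack, at the height of the tops of its two round bars (56 above the table). The bars, 12 thick and 160 long, run along this frame's y at x = -50 and x = +50, on 50 high legs at y = +-74; open between. The strip goes across both bars, along x. Fixed.
- tape: bystander: roll of paper tape lying flat, 110 across, 76 hole, 36 high; origin at the centre of its underside
- jar: bystander: closed glass jar 72 across, 100 high; origin at the centre of its underside
- offcut: bystander: short offcut of wood 70 x 40 x 30; origin at the centre of its underside
Mind the look-alikes: they are no part of the job. What is meant by the strip is not green, and is the larger of those in its own colour.

How it is judged:
By the outcome, as a careful person would: the job done as asked, in the order asked, and still so for the second after the job is handed in, with the robot touching nothing.
It also fails if it takes over 72 s, if anything falls off the work surface, if the arm or the gripper's body presses on something with over 40 N, if the wrist force passes 120 N, or if a joint passes its speed limit or range.

## Working session

There is one attempt and no reset: what is moved stays moved. The work goes in short steps, Python scripts to look and compute and a tool call to move; the robot and the scene stay as the last step left them, time stands still between calls to the robot, and variables do not carry over. Pictures are saved under pics/ and viewed, at most 15 in all, crops included, and the job is handed in when it is done.

Besides the shell and the picture viewer there is one more tool, called after ">>>" by a JSON object that holds its "fn" and its "kwargs", one argument or row to a line. send_rows: Moves the arm, as the interface text tells. Its arguments: {"type":"object","properties":{"slide":{"type":"array","items":{"type":"array","items":{"type":"number"}}},"roll":{"type":"array","items":{"type":"number"}},"claw":{"type":"array","items":{"type":"number"}},"force":{"type":"number"}},"required":["slide","roll","claw"]}

```bash
ls; mkdir -p pics
python3 - <<'E'
from station import bot
import cv2,numpy as np
np.set_printoptions(precision=4,suppress=True)
for n in("scene","top"):
    im=bot.read_camera(n); cv2.imwrite(f"pics/{n}0.png",im[:,:,::-1]); 
    m=bot.camera_model(n); print(n,m["camera_matrix"],m["D"],m["camera_from_world"])
print(bot.get_obs())
E
```

```text
pics
scene [[391.8206   0.     255.3448]
 [  0.     391.8206 186.3812]
 [  0.       0.       1.    ]] [0.0361 0.     0.     0.     0.    ] [[ 0.3908  0.9205 -0.0044 -0.1914]
 [ 0.6123 -0.2635 -0.7454 -0.1252]
 [-0.6873  0.2886 -0.6666  1.7516]
 [ 0.      0.      0.      1.    ]]
top [[417.4049   0.     252.1897]
 [  0.     417.4049 190.615 ]
 [  0.       0.       1.    ]] [-0.0265  0.      0.      0.      0.    ] [[-0.0262 -0.9994 -0.0244  0.0337]
 [-0.9846  0.03   -0.1725  0.5231]
 [ 0.1731  0.0195 -0.9847  1.2105]
 [ 0.      0.      0.      1.    ]]
{'t': 0.1, 'q': array([-1.2871,  0.4777,  0.0224,  1.5563, -0.0115,  1.1093, -0.0831]), 'joint_vel': array([ 0.0005, -0.0016,  0.0005, -0.002 ,  0.0003, -0.0007,  0.0005]), 'joint_torque': array([  0.0038, -59.7764,   1.6133, -28.1956,   0.0128,   0.0051,
         0.    ]), 'eef_pos': array([0.2576, 0.6234, 0.2491]), 'tool_rot': array([-0.0001,  0.1947,  0.9809, -0.0008]), 'contact_force': array([ 0.3039,  0.3216, -0.3569]), 'torque': array([-0.0438,  0.0282, -0.0284]), 'grasp_force': 0.0, 'gripper_width': 0.9987334364711791}
```

View pics/scene0.png

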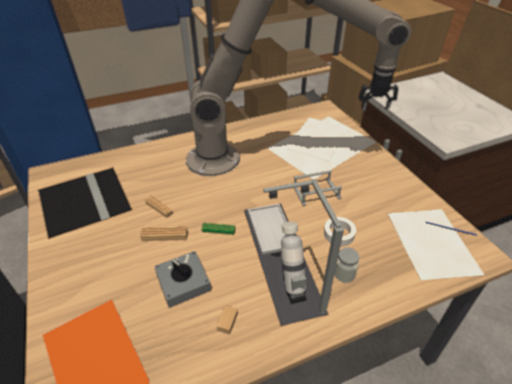

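View pics/top0.png

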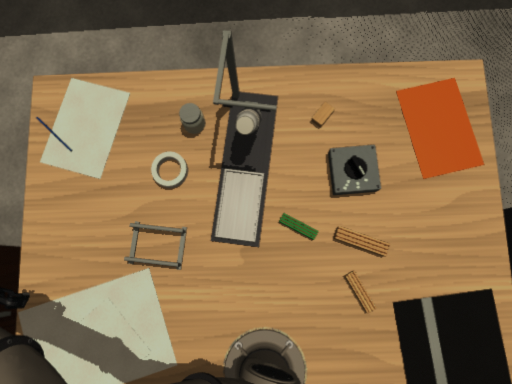

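The top view shows the strip at about (361,242), the dial box at (355,170), the tray at (240,205), the cap at (246,120) and the rack at (158,245). A shorter look-alike lies at (359,292), the offcut at (322,114) and a green one at (298,227). The scene view confirms this layout.

```bash
cat > h.py <<'E'
from station import bot
import cv2,numpy as np
from scipy.spatial.transform import Rotation as R
np.set_printoptions(precision=4,suppress=True)
def ray(n,px):
    m=bot.camera_model(n);K=np.array(m["camera_matrix"]);T=np.array(m["camera_from_world"])
    u=cv2.undistortPoints(np.array(px,float).reshape(-1,1,2),K,np.array(m["D"])).reshape(-1,2)
    d=np.c_[u,np.ones(len(u))]@T[:3,:3]; c=-T[:3,:3].T@T[:3,3]
    return c,d
def plane(n,px,z):
    c,d=ray(n,px); return c+d*((z-c[2])/d[:,2])[:,None]
def proj(n,P):
    m=bot.camera_model(n);T=np.array(m["camera_from_world"])
    return cv2.projectPoints(np.array(P,float).reshape(-1,3),cv2.Rodrigues(T[:3,:3])[0],T[:3,3],np.array(m["camera_matrix"]),np.array(m["D"]))[0].reshape(-1,2)
def tri(p1,p2):
    (c1,d1),(c2,d2)=ray("scene",[p1]),ray("top",[p2]); 
    A=np.c_[d1[0],-d2[0]]; s=np.linalg.lstsq(A,c2-c1,rcond=None)[0]
    a,b=c1+s[0]*d1[0],c2+s[1]*d2[0]; return (a+b)/2,np.linalg.norm(a-b)
E
python3 - <<'E'
from h import *
t=cv2.imread("pics/top0.png");s=cv2.imread("pics/scene0.png")
hs=cv2.cvtColor(t,cv2.COLOR_BGR2HSV)
for p in[(361,242),(345,236),(320,200),(400,200),(240,205),(355,155),(155,230),(250,117),(322,114)]: print(p,hs[p[1],p[0]])
a=cv2.resize(t[20:280,120:395],None,fx=2.3,fy=2.3,interpolation=cv2.INTER_CUBIC)
cv2.imwrite("pics/topc.png",a)
b=cv2.resize(s[165:325,130:365],None,fx=3.4,fy=3.4,interpolation=cv2.INTER_CUBIC)
cv2.imwrite("pics/scc.png",b)
E
```

```text
(361, 242) [ 17 150 170]
(345, 236) [ 16 151 165]
(320, 200) [ 16 136 172]
(400, 200) [ 16 136 184]
(240, 205) [ 23  40 186]
(355, 155) [30 35 59]
(155, 230) [ 16 129  77]
(250, 117) [ 23  49 150]
(322, 114) [ 17 149 178]
```

View pics/topc.png

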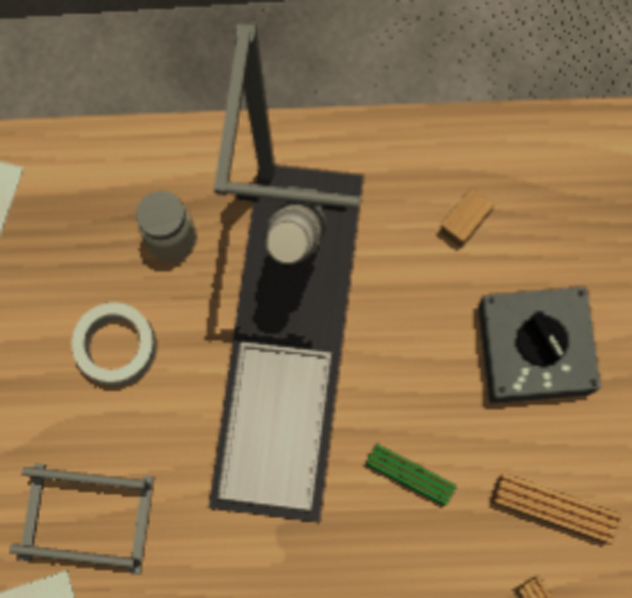

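View pics/scc.png

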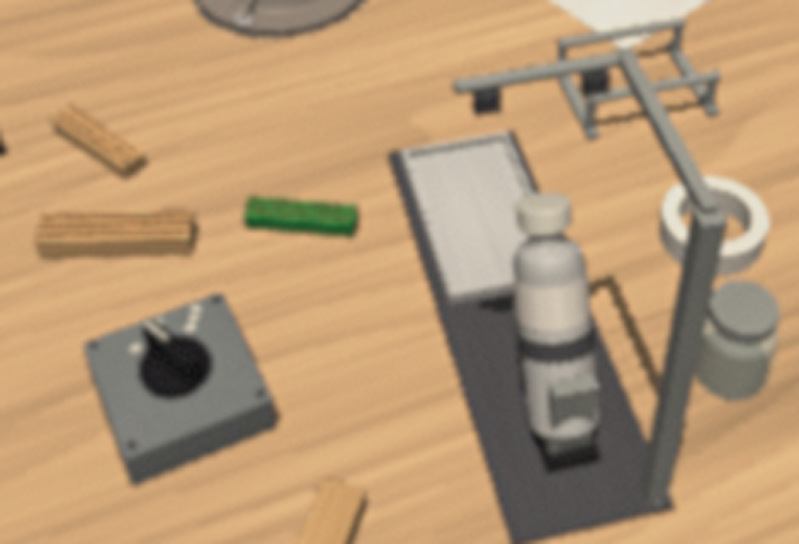

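The strip is already ridged face up at crop (556,510). The tray floor's corners are near crop (243,347), (330,355), (311,510) and (219,497). The dial points at roughly the single dot, crop (566,367), with the three dots near (521,379).

Run:
```python
from h import *
t=cv2.imread("pics/top0.png");s=cv2.imread("pics/scene0.png")
hs=cv2.cvtColor(t,cv2.COLOR_BGR2HSV);g=cv2.cvtColor(t,cv2.COLOR_BGR2GRAY)
C=lambda L:(np.array(L,float)+.5)/2.3-.5+[120,20]
S=lambda L:(np.array(L,float)+.5)/3.4-.5+[130,165]
print("cam",ray("top",[[0,0]])[0],ray("scene",[[0,0]])[0])
def rect(mask,z,name):
    n,l,st,c=cv2.connectedComponentsWithStats(mask.astype(np.uint8)); i=1+st[1:,4].argmax()
    P=plane("top",cv2.findContours((l==i).astype(np.uint8),0,1)[0][0].reshape(-1,2),z)
    r=cv2.minAreaRect((P[:,:2]*1000).astype(np.float32)); print(name,r); return r,P
def roi(m,x0,y0,x1,y1):
    o=np.zeros_like(m);o[y0:y1,x0:x1]=m[y0:y1,x0:x1];return o
rect(roi((hs[...,1]<70)&(hs[...,2]>130),205,160,275,250),.011,"tray")
# ridges
loc=cv2.GaussianBlur(g,(0,0),8).astype(float)
m=roi(g<loc*.82,325,220,398,262); ys,xs=np.nonzero(m)
P=plane("top",np.c_[xs,ys],.030)[:,:2]; c=P.mean(0);u,sv,vt=np.linalg.svd(P-c);q=(P-c)@vt.T
print("ridge",len(P),c,vt[0],np.degrees(np.arctan2(*vt[0][::-1])),q.min(0),q.max(0))
for z,L,n in((.03,[(504,477),(619,510),(611,543),(492,505)],"strip"),(.05,[(484,296),(585,287),(598,387),(492,397)],"box"),(.05,[(566,367),(547,377),(547,384),(526,371),(521,379),(517,386)],"dots"),(.092,[(542,340),(550,335),(563,356)],"dial ctr, white line"),(.056,[(22,470),(152,484),(12,551),(140,566)],"rackbars"),(.011,[(243,347),(330,355),(311,510),(219,497)],"tray man"),(.375,[(218,188),(359,201)],"bar"),(.23,[(289,242)],"cap")):
    P=plane("top",C(L),z); print(n,P[:,:2].tolist() if 0 else P[:,:2]); print("  mean",P[:,:2].mean(0))
print("cap tri",tri(S((544,203)),C((289,240))))
print("strip scene ",plane("scene",S([(40,214),(190,208),(196,232),(37,243)]),.03)[:,:2])
print("dial scene",plane("scene",S([(176,365)]),.058), "box scene", plane("scene",S([(86,347),(221,296),(277,407),(134,470)]),.05))
print("rack scene",plane("scene",S([(560,45),(682,27),(588,100),(716,78)]),.056)[:,:2])
```

```text
cam [ 0.3063 -0.0056  1.283 ] [ 1.3553 -0.3623  1.0735]
tray ((488.879150390625, 60.105079650878906), (122.1155014038086, 212.86549377441406), 81.04866027832031)
ridge 349 [ 0.3585 -0.2917] [0.364  0.9314] 68.65256991457767 [-0.0857 -0.0183] [0.0771 0.0258]
strip [[ 0.4079 -0.2371]
 [ 0.361  -0.3827]
 [ 0.3192 -0.3691]
 [ 0.3722 -0.2194]]
  mean [ 0.365  -0.3021]
box [[ 0.6462 -0.2219]
 [ 0.6543 -0.356 ]
 [ 0.5195 -0.3624]
 [ 0.5105 -0.2243]]
  mean [ 0.5826 -0.2911]
dots [[ 0.5472 -0.3229]
 [ 0.5347 -0.2973]
 [ 0.5255 -0.2966]
 [ 0.5435 -0.2705]
 [ 0.5331 -0.2633]
 [ 0.524  -0.2575]]
  mean [ 0.5347 -0.2847]
dial ctr, white line [[ 0.5748 -0.2844]
 [ 0.5809 -0.2949]
 [ 0.5533 -0.3094]]
  mean [ 0.5697 -0.2962]
rackbars [[0.4323 0.3866]
 [0.4096 0.2176]
 [0.3291 0.3971]
 [0.3063 0.2329]]
  mean [0.3693 0.3086]
tray man [[ 0.5961  0.1017]
 [ 0.5812 -0.0161]
 [ 0.3733  0.0153]
 [ 0.3938  0.1367]]
  mean [0.4861 0.0594]
bar [[ 0.6771  0.0937]
 [ 0.6583 -0.0468]]
  mean [0.6677 0.0235]
cap [[0.6678 0.0286]]
  mean [0.6678 0.0286]
cap tri (array([0.6729, 0.0305, 0.2245]), np.float64(0.003786304015488947))
strip scene  [[ 0.3218 -0.3704]
 [ 0.3759 -0.2238]
 [ 0.411  -0.227 ]
 [ 0.3608 -0.3808]]
dial scene [[ 0.586  -0.2912  0.058 ]] box scene [[ 0.5267 -0.3625  0.05  ]
 [ 0.5186 -0.2296  0.05  ]
 [ 0.6603 -0.219   0.05  ]
 [ 0.6719 -0.352   0.05  ]]
rack scene [[0.321  0.241 ]
 [0.349  0.3891]
 [0.4177 0.2263]
 [0.4426 0.3773]]
```

```bash
cat >> h.py <<'E'
def yaw_y(Rm): return np.degrees(np.arctan2(Rm[1,1],Rm[0,1]))
def plan(wps,pose=None):
    "wps: (x,y,z,yaw of tool y in deg); prints slide mm and roll deg from the present pose"
    o=bot.get_obs(); p=o["eef_pos"]; q=o["tool_rot"]; Rm=R.from_quat([q[1],q[2],q[3],q[0]]).as_matrix()
    print("t",o["t"],"tcp",p,"yyaw",round(yaw_y(Rm),1),"tilt",round(np.degrees(np.arccos(-Rm[2,2])),2),"w",round(o["gripper_width"],3),"F",o["contact_force"],"q",o["q"].round(2))
    for w in wps:
        d=Rm.T@(np.array(w[:3])-p)*1000
        print("  ",w,"->",d.round(1).tolist(),"roll",round((yaw_y(Rm)-w[3]+180)%360-180,1))
E
python3 - <<'E'
from h import *
def arc(a,r,z=.25): return (r*np.cos(np.radians(a)),r*np.sin(np.radians(a)),z)
for a0,a1,r0,r1 in((67.5,39,.675,.57),):
    plan([arc(a0+(a1-a0)*k/4,r0+(r1-r0)*k/4)+(67.5+(a0+(a1-a0)*k/4-67.5)*.81,) for k in(1,2,3,4)])
s=cv2.imread("pics/scene0.png"); b=s[0:130,330:430].copy(); b=cv2.resize(b,None,fx=4.5,fy=4.5,interpolation=cv2.INTER_CUBIC)
for h in range(-1,7):
    u=(proj("scene",[[.2576,.6234,.2491+.05*h]])[0]-[330,0]+.5)*4.5; cv2.circle(b,tuple(int(v) for v in u),3,(0,0,255),-1)
e=(proj("scene",[[.2576,.6234,.45]])[0]);print(e, proj("scene",[[.2576+.05*.39,.6234+.05*.92,.45]]))
cv2.imwrite("pics/grip.png",b)
E
```

```text
t 0.1 tcp [0.2576 0.6234 0.2491] yyaw 67.6 tilt 0.09 w 0.999 F [ 0.3039  0.3216 -0.3569] q [-1.29  0.48  0.02  1.56 -0.01  1.11 -0.08]
   (np.float64(0.3206908838756364), np.float64(0.563944961409412), 0.25, 61.72875) -> [-81.0, -30.8, -0.8] roll 5.8
   (np.float64(0.3724570638552353), np.float64(0.4987804984001853), 0.25, 55.957499999999996) -> [-153.8, -71.3, -0.7] roll 11.6
   (np.float64(0.41325333991783536), np.float64(0.4298089570341153), 0.25, 50.18625) -> [-217.8, -119.5, -0.6] roll 17.4
   (np.float64(0.44297319803047336), np.float64(0.3587126228984073), 0.25, 44.415) -> [-272.4, -173.8, -0.5] roll 23.1
[385.9405  59.5773] [[399.6393  59.4083]]
```

View pics/grip.png

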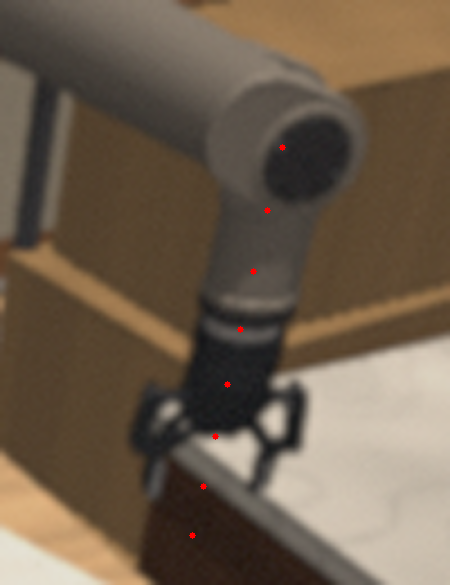

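The gripper's body and wrist are about 80 mm across at the bar's height. With the tool vertical, just tray-side of the bar, and the fingers open along x, one fingertip can reach the cap from below the bar.

Moving now.

>>> {"fn": "send_rows", "kwargs": {
  "slide": [
    [-40,-12,0],
    [-78,-28,0],
    [-115,-48,0],
    [-150,-69,0],
    [-182,-94,0],
    [-214,-120,0],
    [-243,-147,0],
    [-270,-172,0]
  ],
  "roll": [3,6,9,12,15,18,20,23],
  "claw": [1,1,1,1,1,1,1,1]
}}

```text
t: 0.77
eef_pos: [0.4424, 0.3591, 0.2497]
tool_rot: [0.0, 0.388, 0.922, -0.0]
contact_force: [0.3, -0.2, 0.2]
gripper_width: 0.996
grasp_force: 0.0
```

Run:
```python
from h import *
def arc(a,r,z=.25): return (round(r*np.cos(np.radians(a)),3),round(r*np.sin(np.radians(a)),3),z)
plan([arc(a,r)+(y,) for a,r,y in((29,.54,35),(19,.53,27),(9,.51,18),(-1,.5,8))])
```

```text
t 0.7667 tcp [0.4424 0.3591 0.2497] yyaw 44.4 tilt 0.05 w 0.996 F [ 0.3332 -0.2091  0.1792] q [-0.94  0.31  0.19  1.82 -0.07  1.02  0.05]
   (np.float64(0.472), np.float64(0.262), 0.25, 35) -> [-90.1, -46.7, -0.2] roll 9.4
   (np.float64(0.501), np.float64(0.173), 0.25, 27) -> [-174.0, -88.3, -0.2] roll 17.4
   (np.float64(0.504), np.float64(0.08), 0.25, 18) -> [-242.5, -151.2, -0.1] roll 26.4
   (np.float64(0.5), np.float64(-0.009), 0.25, 8) -> [-303.3, -216.3, -0.0] roll 36.4
```

>>> {"fn": "send_rows", "kwargs": {
  "slide": [
    [-36,-20,0],
    [-73,-39,0],
    [-110,-57,0],
    [-146,-75,0],
    [-178,-96,0],
    [-208,-122,0],
    [-238,-149,0],
    [-267,-178,0]
  ],
  "roll": [4,8,11,15,19,23,27,31],
  "claw": [1,1,1,1,1,1,1,1]
}}

```text
t: 1.43
eef_pos: [0.5019, 0.0448, 0.2499]
tool_rot: [-0.0, 0.62, 0.785, 0.0]
contact_force: [1.0, 0.7, -0.3]
gripper_width: 1.002
grasp_force: 0.0
```

Run:
```python
from h import *
def arc(a,r,z=.25): return (round(r*np.cos(np.radians(a)),3),round(r*np.sin(np.radians(a)),3),z)
plan([arc(a,r)+(y,) for a,r,y in((-6,.5,7),(-17,.49,0),(-28,.48,-10))]+[(.3655,-.3015,.2,-20)])
```

```text
t 1.4333 tcp [0.5019 0.0448 0.2499] yyaw 13.4 tilt 0.0 w 1.002 F [ 0.9559  0.686  -0.2731] q [-0.59  0.2   0.44  1.98 -0.1   0.98  0.13]
   (np.float64(0.497), np.float64(-0.052), 0.25, 7) -> [-93.1, -27.2, -0.1] roll 6.4
   (np.float64(0.469), np.float64(-0.143), 0.25, 0) -> [-175.1, -75.4, -0.1] roll 13.4
   (np.float64(0.424), np.float64(-0.225), 0.25, -10) -> [-244.5, -138.2, -0.1] roll 23.4
   (0.3655, -0.3015, 0.2, -20) -> [-305.4, -212.8, 49.8] roll 33.4
```

>>> {"fn": "send_rows", "kwargs": {
  "slide": [
    [-38,-10,0],
    [-76,-21,0],
    [-112,-37,0],
    [-147,-57,0],
    [-180,-79,0],
    [-212,-105,0],
    [-242,-134,0],
    [-270,-165,5]
  ],
  "roll": [3,6,9,12,16,20,25,30],
  "claw": [1,1,1,1,1,1,1,1]
}}

```text
t: 2.1
eef_pos: [0.4046, -0.2561, 0.2457]
tool_rot: [0.001, 0.802, 0.597, 0.0]
contact_force: [0.5, -0.7, -0.6]
gripper_width: 0.997
grasp_force: 0.0
```

Run:
```python
from h import *
im=bot.read_camera("scene")[:,:,::-1]; cv2.imwrite("pics/s2.png",im)
plan([(.3655,-.3015,z,-20) for z in(.2,.1,.015)])
```

```text
t 2.15 tcp [ 0.3981 -0.2625  0.2447] yyaw -17.6 tilt 0.17 w 1.001 F [-4.5102 -4.8546 -1.1461] q [-0.19  0.17  0.73  2.06 -0.14  0.96  0.3 ]
   (0.3655, -0.3015, 0.2, -20) -> [-46.9, -19.3, 44.9] roll 2.4
   (0.3655, -0.3015, 0.1, -20) -> [-46.6, -19.2, 144.9] roll 2.4
   (0.3655, -0.3015, 0.015, -20) -> [-46.4, -19.1, 229.9] roll 2.4
```

>>> {"fn": "send_rows", "kwargs": {
  "slide": [
    [-20,-10,30],
    [-45,-19,60],
    [-46,-19,85],
    [-46,-19,95],
    [-46,-19,95],
    [-46,-19,95],
    [-46,-19,95],
    [-46,-19,95]
  ],
  "roll": [1,2,2,2,2,2,2,2],
  "claw": [1,1,1,1,1,1,1,1]
}}

```text
t: 2.82
eef_pos: [0.3754, -0.2928, 0.1513]
tool_rot: [0.001, 0.811, 0.585, 0.001]
contact_force: [0.7, 0.8, 0.6]
gripper_width: 0.997
grasp_force: 0.0
```

Run:
```python
from h import *
im=bot.read_camera("top")[:,:,::-1]; cv2.imwrite("pics/t2.png",im)
im=bot.read_camera("scene")[:,:,::-1]; cv2.imwrite("pics/s2.png",im)
a=cv2.resize(im[190:270,120:220],None,fx=4,fy=4,interpolation=cv2.INTER_CUBIC)
t=cv2.imread("pics/t2.png");b=cv2.resize(t[200:300,300:400],None,fx=4,fy=4,interpolation=cv2.INTER_CUBIC)[:320]
cv2.imwrite("pics/c2.png",np.hstack([a,b]))
plan([(.3655,-.3015,z,-20) for z in(.1,.022)])
```

```text
t 2.9167 tcp [ 0.375  -0.2928  0.1511] yyaw -18.4 tilt 0.13 w 1.003 F [-0.563   0.1157 -0.0724] q [-0.03  0.34  0.68  2.15 -0.31  0.75  0.53]
   (0.3655, -0.3015, 0.1, -20) -> [-11.3, -6.4, 51.1] roll 1.6
   (0.3655, -0.3015, 0.022, -20) -> [-11.3, -6.6, 129.1] roll 1.6
```

View pics/c2.png

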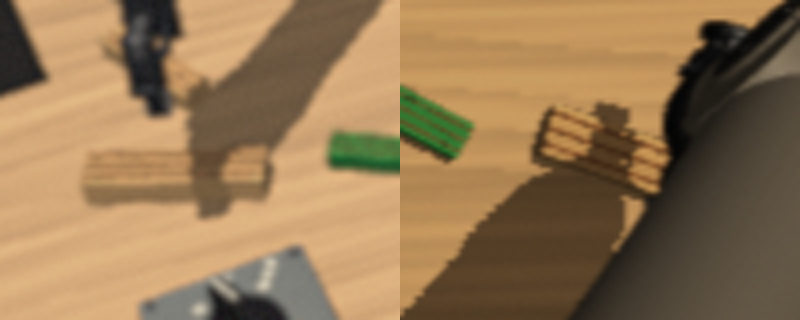

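The shadowed strip is clear and lies under the gripper; the look-alike is well away from the fingers. Descending.

>>> {"fn": "send_rows", "kwargs": {
  "slide": [
    [-6,-4,15],
    [-11,-6,40],
    [-11,-6,75],
    [-11,-6,105],
    [-11,-6,122],
    [-11,-6,128],
    [-11,-6,129],
    [-11,-6,129]
  ],
  "roll": [1,2,2,2,2,2,2,2],
  "claw": [0.9,0.9,0.9,0.9,0.9,0.9,0.9,0.9]
}}

```text
t: 3.58
eef_pos: [0.3654, -0.3018, 0.0218]
tool_rot: [0.0, 0.821, 0.57, 0.0]
contact_force: [0.2, -0.0, 1.0]
gripper_width: 0.9
grasp_force: 0.0
```

>>> {"fn": "send_rows", "kwargs": {
  "slide": [
    [0,0,0],
    [0,0,0],
    [0,0,0],
    [0,0,0],
    [0,0,0],
    [0,0,0],
    [0,0,0],
    [0,0,0]
  ],
  "roll": [0,0,0,0,0,0,0,0],
  "claw": [0.8,0.6,0.3,0.3,0.3,0.3,0.3,0.3],
  "force": 35
}}

```text
t: 4.25
eef_pos: [0.3655, -0.3017, 0.0221]
tool_rot: [0.001, 0.822, 0.57, 0.001]
contact_force: [-1.0, 1.4, 8.6]
gripper_width: 0.461
grasp_force: 34.9
```

Run:
```python
from h import *
plan([(.3655,-.3015,.12,-20)]); print(bot.get_obs()["grasp_force"])
```

```text
t 4.25 tcp [ 0.3655 -0.3017  0.0221] yyaw -20.5 tilt 0.11 w 0.461 F [-0.9821  1.3916  8.628 ] q [ 0.19  0.57  0.47  2.21 -0.56  0.47  0.74]
   (0.3655, -0.3015, 0.12, -20) -> [0.2, 0.1, -97.9] roll -0.5
34.869834780693054
```

>>> {"fn": "send_rows", "kwargs": {
  "slide": [
    [0,0,-15],
    [0,0,-45],
    [0,0,-80],
    [0,0,-105],
    [0,0,-115],
    [0,0,-115],
    [0,0,-115],
    [0,0,-115]
  ],
  "roll": [0,0,0,0,0,-3,-8,-14],
  "claw": [0.3,0.3,0.3,0.3,0.3,0.3,0.3,0.3]
}}

```text
t: 4.92
eef_pos: [0.3648, -0.3008, 0.136]
tool_rot: [-0.0, 0.744, 0.668, 0.0]
contact_force: [-0.7, 0.0, -1.6]
gripper_width: 0.465
grasp_force: 36.5
```

Run:
```python
from h import *
plan([(.41,-.22,.137,0),(.45,-.12,.137,20),(.475,-.02,.137,45),(.488,.06,.137,80.7)]); print(bot.get_obs()["grasp_force"])
```

```text
t 4.9167 tcp [ 0.3648 -0.3008  0.136 ] yyaw -6.2 tilt 0.02 w 0.465 F [-0.6676  0.0294 -1.5629] q [ 0.04  0.35  0.62  2.16 -0.31  0.71  0.77]
   (0.41, -0.22, 0.137, 0) -> [85.2, 36.3, -1.0] roll -6.2
   (0.45, -0.12, 0.137, 20) -> [188.9, 65.3, -0.9] roll -26.2
   (0.475, -0.02, 0.137, 45) -> [291.0, 79.4, -0.9] roll -51.2
   (0.488, 0.06, 0.137, 80.7) -> [372.0, 83.7, -0.9] roll -86.9
36.53262734413147
```

>>> {"fn": "send_rows", "kwargs": {
  "slide": [
    [20,8,0],
    [55,23,0],
    [88,37,0],
    [122,48,0],
    [156,57,0],
    [190,65,0],
    [226,71,0],
    [262,76,0]
  ],
  "roll": [-5,-11,-18,-25,-32,-39,-46,-52],
  "claw": [0.3,0.3,0.3,0.3,0.3,0.3,0.3,0.3]
}}

```text
t: 5.58
eef_pos: [0.4698, -0.0477, 0.1358]
tool_rot: [-0.0, 0.375, 0.927, 0.0]
contact_force: [1.4, 0.2, -0.9]
gripper_width: 0.463
grasp_force: 36.5
```

Run:
```python
from h import *
plan([(.488,.06,.137,80.7),(.488,.06,.06,80.7)]); print(bot.get_obs()["grasp_force"])
```

```text
t 5.5833 tcp [ 0.4698 -0.0477  0.1358] yyaw 45.9 tilt 0.02 w 0.463 F [ 1.4123  0.1827 -0.904 ] q [-0.31  0.31  0.33  2.15 -0.16  0.7   0.93]
   (0.488, 0.06, 0.137, 80.7) -> [61.9, 90.0, -1.1] roll -34.8
   (0.488, 0.06, 0.06, 80.7) -> [61.9, 90.0, 75.9] roll -34.8
36.528886556625366
```

>>> {"fn": "send_rows", "kwargs": {
  "slide": [
    [15,20,0],
    [28,42,0],
    [42,65,0],
    [55,82,10],
    [62,90,25],
    [62,90,40],
    [62,90,50],
    [62,90,50]
  ],
  "roll": [-7,-14,-21,-28,-34,-35,-35,-35],
  "claw": [0.3,0.3,0.3,0.3,0.3,0.3,0.3,0.3]
}}

```text
t: 6.25
eef_pos: [0.4866, 0.0576, 0.0839]
tool_rot: [-0.002, 0.083, 0.997, -0.001]
contact_force: [0.9, 0.8, -0.9]
gripper_width: 0.46
grasp_force: 36.4
```

Run:
```python
from h import *
t=bot.read_camera("top")[:,:,::-1]; s=bot.read_camera("scene")[:,:,::-1]
cv2.imwrite("pics/t3.png",t);cv2.imwrite("pics/s3.png",s)
a=cv2.resize(s[185:265,235:335],None,fx=4,fy=4,interpolation=cv2.INTER_CUBIC)
b=cv2.resize(t[155:255,195:295],None,fx=4,fy=4,interpolation=cv2.INTER_CUBIC)
cv2.imwrite("pics/c3.png",np.hstack([np.vstack([a,np.zeros((80,400,3),np.uint8)]),b]))
plan([(.488,.06,.137,80.7),(.488,.06,.034,80.7)])
```

```text
t 6.35 tcp [0.4881 0.0573 0.0858] yyaw 80.4 tilt 0.07 w 0.459 F [-0.3986 -0.6151 -1.2123] q [-0.36  0.42  0.14  2.13 -0.1   0.6   1.26]
   (0.488, 0.06, 0.137, 80.7) -> [0.6, 2.6, -51.2] roll -0.3
   (0.488, 0.06, 0.034, 80.7) -> [0.5, 2.7, 51.8] roll -0.3
```

View pics/c3.png

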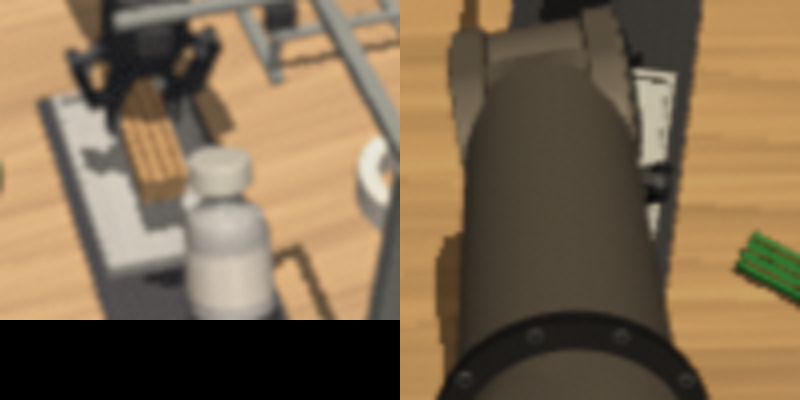

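The scene crop shows the strip held level over the tray with its ridges up, its far end at about crop (162,190). It lies parallel to the tray. Lowering most of the way, then checking the end's position.

>>> {"fn": "send_rows", "kwargs": {
  "slide": [
    [0,2,10],
    [0,2,22],
    [0,2,33],
    [0,2,40],
    [0,2,42],
    [0,2,42],
    [0,2,42],
    [0,2,42]
  ],
  "roll": [0,0,0,0,0,0,0,0],
  "claw": [0.3,0.3,0.3,0.3,0.3,0.3,0.3,0.3]
}}

```text
t: 7.02
eef_pos: [0.4892, 0.0601, 0.0444]
tool_rot: [0.0, 0.082, 0.997, 0.0]
contact_force: [-0.4, 0.6, -0.4]
gripper_width: 0.464
grasp_force: 36.4
```

Run:
```python
from h import *
e=np.array([[235+(x+.5)/4-.5,185+(y+.5)/4-.5] for x,y in((139,186),(183,178))])
P=plane("scene",e,.0938)[:,:2]; print(P,P.mean(0))
a=np.radians(-9.3);u=np.array([np.cos(a),np.sin(a)]);n=np.array([-u[1],u[0]])
d=P.mean(0)-[.4881,.0573];print("end along",d@u,"across",d@n)
plan([(.488,.06,.033,80.7)])
```

```text
[[0.569  0.0175]
 [0.5754 0.0549]] [0.5722 0.0362]
end along 0.08643106935018255 across -0.007205430345630343
t 7.0167 tcp [0.4892 0.0601 0.0444] yyaw 80.5 tilt 0.05 w 0.464 F [-0.4134  0.5686 -0.3713] q [-0.35  0.5   0.12  2.14 -0.12  0.51  1.27]
   (0.488, 0.06, 0.033, 80.7) -> [1.2, -0.3, 11.4] roll -0.2
```

>>> {"fn": "send_rows", "kwargs": {
  "slide": [
    [2,0,5],
    [3,0,9],
    [3,0,11],
    [3,0,11],
    [3,0,11],
    [3,0,11],
    [3,0,11],
    [3,0,11]
  ],
  "roll": [0,0,0,0,0,0,0,0],
  "claw": [0.3,0.3,0.3,0.3,0.3,0.5,0.6,0.65]
}}

```text
t: 7.68
eef_pos: [0.486, 0.0606, 0.033]
tool_rot: [0.0, 0.082, 0.997, 0.0]
contact_force: [-0.5, 0.1, -0.0]
gripper_width: 0.649
grasp_force: 0.0
```

>>> {"fn": "send_rows", "kwargs": {
  "slide": [
    [0,0,0],
    [0,0,0],
    [0,0,-20],
    [0,0,-60],
    [0,0,-100],
    [0,0,-140],
    [0,0,-165],
    [0,0,-165]
  ],
  "roll": [0,0,0,0,0,0,0,0],
  "claw": [0.65,0.65,0.65,0.65,0.65,0.65,0.65,0.65]
}}

```text
t: 8.35
eef_pos: [0.4891, 0.0611, 0.2035]
tool_rot: [0.005, 0.083, 0.997, 0.002]
contact_force: [0.4, 1.0, 0.3]
gripper_width: 0.652
grasp_force: 0.0
```

Run:
```python
from h import *
s=bot.read_camera("scene")[:,:,::-1];cv2.imwrite("pics/s4.png",s)
# dial: axis (.585,-.291); bar x along yaw 30deg => fingers close along yaw -60 / 120
plan([(.50,-.05,.2,50),(.54,-.17,.2,10),(.585,-.291,.2,-60),(.585,-.291,.2,120)])
```

```text
t 8.4 tcp [0.4877 0.061  0.2009] yyaw 80.5 tilt 0.37 w 0.651 F [ 0.2455  0.6528 -0.7295] q [-0.41  0.23  0.18  2.05 -0.06  0.86  1.21]
   (0.5, -0.05, 0.2, 50) -> [-30.4, -107.5, 0.7] roll 30.5
   (0.54, -0.17, 0.2, 10) -> [-89.5, -219.3, 0.7] roll 70.5
   (0.585, -0.291, 0.2, -60) -> [-153.8, -331.2, 0.8] roll 140.5
   (0.585, -0.291, 0.2, 120) -> [-153.8, -331.2, 0.8] roll -39.5
```

>>> {"fn": "send_rows", "kwargs": {
  "slide": [
    [-5,-25,0],
    [-15,-60,0],
    [-25,-95,0],
    [-36,-125,0],
    [-50,-150,0],
    [-66,-180,0],
    [-82,-208,0],
    [-98,-235,0]
  ],
  "roll": [7,14,21,28,35,42,49,56],
  "claw": [0.6,0.6,0.6,0.6,0.6,0.6,0.6,0.6]
}}

```text
t: 9.07
eef_pos: [0.5432, -0.1889, 0.1964]
tool_rot: [-0.001, 0.543, 0.84, -0.001]
contact_force: [0.1, 0.6, -0.2]
gripper_width: 0.602
grasp_force: 0.0
```

Run:
```python
from h import *
t=cv2.imread("pics/top0.png")
hs=cv2.cvtColor(t,cv2.COLOR_BGR2HSV)
m=np.zeros(hs.shape[:2],np.uint8);r=hs[140:200,322:386]
# dark dial pixels and bright line pixels
m[140:200,322:386]=(r[...,2]<40)
n,l,st,c=cv2.connectedComponentsWithStats(m);i=1+st[1:,4].argmax();print("dial blob",st[i],c[i],plane("top",[c[i]],.07))
m[140:200,322:386]=(r[...,2]>110)
n,l,st,c=cv2.connectedComponentsWithStats(m)
for i in range(1,n):
    if st[i,4]<60: print(st[i],c[i],plane("top",[c[i]],.05)[0,:2],plane("top",[c[i]],.092)[0,:2])
plan([(.585,-.291,.2,-60)])
```

```text
dial blob [344 156  23  23 347] [354.5303 167.5043] [[ 0.5799 -0.287   0.07  ]]
[359 166   6   8  15] [361.3333 169.5333] [ 0.5775 -0.3117] [ 0.5683 -0.3013]
[364 178   5   4  16] [365.75   179.4375] [ 0.5467 -0.3227] [ 0.5386 -0.3119]
[342 180   9  10  45] [346.2    184.3111] [ 0.5337 -0.2633] [ 0.5259 -0.2545]
[355 181   6   8  30] [357.6 184.6] [ 0.5318 -0.2972] [ 0.5241 -0.2873]
t 9.0667 tcp [ 0.5432 -0.1889  0.1964] yyaw 24.2 tilt 0.15 w 0.602 F [ 0.0941  0.5522 -0.1803] q [-0.14  0.4   0.47  1.88 -0.22  0.92  0.86]
   (0.585, -0.291, 0.2, -60) -> [-110.2, -3.7, -3.7] roll 84.2
```

>>> {"fn": "send_rows", "kwargs": {
  "slide": [
    [-14,0,0],
    [-28,0,0],
    [-42,0,0],
    [-56,0,0],
    [-70,0,5],
    [-84,0,10],
    [-98,0,20],
    [-107,-2,30]
  ],
  "roll": [7,14,21,28,35,42,49,56],
  "claw": [0.6,0.6,0.6,0.6,0.6,0.6,0.6,0.6]
}}

```text
t: 9.73
eef_pos: [0.5865, -0.2865, 0.166]
tool_rot: [-0.0, 0.874, 0.486, -0.001]
contact_force: [-0.1, 0.3, 0.1]
gripper_width: 0.602
grasp_force: 0.0
```

Run:
```python
from h import *
plan([(.582,-.290,.12,-56),(.582,-.290,.081,-56)])
```

```text
t 9.7333 tcp [ 0.5865 -0.2865  0.166 ] yyaw -31.8 tilt 0.1 w 0.602 F [-0.064   0.2518  0.0581] q [-0.11  0.61  0.68  1.72 -0.45  0.97  0.18]
   (0.582, -0.29, 0.12, -56) -> [-5.3, -1.9, 46.1] roll 24.2
   (0.582, -0.29, 0.081, -56) -> [-5.3, -1.9, 85.1] roll 24.2
```

>>> {"fn": "send_rows", "kwargs": {
  "slide": [
    [-2,0,10],
    [-5,-2,20],
    [-5,-2,28],
    [-5,-2,40],
    [-5,-2,60],
    [-5,-2,78],
    [-5,-2,84],
    [-5,-2,84]
  ],
  "roll": [7,14,20,24,24,24,24,24],
  "claw": [0.6,0.6,0.6,0.6,0.6,0.6,0.6,0.6]
}}

```text
t: 10.4
eef_pos: [0.5803, -0.2879, 0.081]
tool_rot: [-0.001, 0.955, 0.297, -0.002]
contact_force: [0.2, 0.2, 0.6]
gripper_width: 0.601
grasp_force: 0.0
```

>>> {"fn": "send_rows", "kwargs": {
  "slide": [
    [0,0,0],
    [0,0,0],
    [0,0,0],
    [0,0,0],
    [0,0,0],
    [0,0,0],
    [0,0,0],
    [0,0,0]
  ],
  "roll": [0,0,0,0,0,0,0,0],
  "claw": [0.5,0.4,0.3,0.2,0.1,0,0,0],
  "force": 40
}}

```text
t: 11.07
eef_pos: [0.5848, -0.2907, 0.0859]
tool_rot: [0.003, 0.955, 0.297, 0.002]
contact_force: [6.0, -4.5, -2.2]
gripper_width: 0.18
grasp_force: 41.6
```

Run:
```python
from h import *
plan([(.582,-.290,.081,-118)]);o=bot.get_obs();print(o["grasp_force"],o["torque"])
```

```text
t 11.0667 tcp [ 0.5848 -0.2907  0.0859] yyaw -55.5 tilt 0.42 w 0.18 F [ 6.0068 -4.484  -2.1575] q [-0.12  0.74  0.7   1.77 -0.61  0.85 -0.09]
   (0.582, -0.29, 0.081, -118) -> [-1.9, -2.2, 4.9] roll 62.5
41.57260715961456 [-0.805  -1.0223  0.0334]
```

The grip is firm on the bar: the opening reads 15 mm for a 16 mm bar. Recentering and turning clockwise.

>>> {"fn": "send_rows", "kwargs": {
  "slide": [
    [1,4,-4],
    [2,5,-4],
    [2,5,-4],
    [2,5,-4],
    [2,5,-4],
    [2,5,-4],
    [2,5,-4],
    [2,5,-4]
  ],
  "roll": [0,5,12,19,26,33,40,47],
  "claw": [0,0,0,0,0,0,0,0]
}}

```text
t: 11.73
eef_pos: [0.5853, -0.2924, 0.0862]
tool_rot: [0.001, 0.994, -0.112, -0.001]
contact_force: [1.6, -8.0, -20.3]
gripper_width: 0.178
grasp_force: 43.0
```

Run:
```python
from h import *
plan([(.585,-.291,.085,-118.4)]);o=bot.get_obs();print(o["grasp_force"],o["torque"])
```

```text
t 11.7333 tcp [ 0.5853 -0.2924  0.0862] yyaw -102.8 tilt 0.18 w 0.178 F [  1.6453  -7.9907 -20.2967] q [-0.22  0.83  0.9   1.77 -0.79  0.95 -0.78]
   (0.585, -0.291, 0.085, -118.4) -> [-0.6, -1.3, 1.2] roll 15.6
42.96706259250641 [-1.6062 -0.4806  0.0973]
```

>>> {"fn": "send_rows", "kwargs": {
  "slide": [
    [0,0,2],
    [0,0,3],
    [0,0,3],
    [0,0,3],
    [0,0,3],
    [0,0,3],
    [0,0,3],
    [0,0,3]
  ],
  "roll": [5,11,15,16,16,16,16,16],
  "claw": [0,0,0,0,0,0,0,0]
}}

```text
t: 12.4
eef_pos: [0.5852, -0.2931, 0.086]
tool_rot: [0.001, 0.969, -0.247, -0.0]
contact_force: [-5.0, -2.1, 3.3]
gripper_width: 0.182
grasp_force: 46.2
```

Run:
```python
from h import *
plan([(.585,-.291,.085,-118.4)]);o=bot.get_obs();print(o["grasp_force"],o["torque"])
```

```text
t 12.4 tcp [ 0.5852 -0.2931  0.086 ] yyaw -118.5 tilt 0.1 w 0.182 F [-5.0447 -2.128   3.326 ] q [-0.25  0.87  0.96  1.77 -0.85  0.98 -1.  ]
   (0.585, -0.291, 0.085, -118.4) -> [-1.2, -1.7, 1.0] roll -0.1
46.21653914451599 [-0.3042  0.9964 -0.0391]
```

Turned to -118.5°. Release, rise, and look at the dial.

>>> {"fn": "send_rows", "kwargs": {
  "slide": [
    [0,0,0],
    [0,0,0],
    [0,0,0],
    [0,0,0],
    [0,0,-20],
    [0,0,-60],
    [0,0,-100],
    [0,0,-130]
  ],
  "roll": [0,0,0,0,0,0,0,0],
  "claw": [0.2,0.4,0.5,0.6,0.6,0.6,0.6,0.6]
}}

```text
t: 13.07
eef_pos: [0.5874, -0.2921, 0.2181]
tool_rot: [0.0, 0.969, -0.246, 0.001]
contact_force: [0.5, -1.1, -0.7]
gripper_width: 0.599
grasp_force: 0.0
```

Run:
```python
from h import *
s=bot.read_camera("scene")[:,:,::-1];cv2.imwrite("pics/s5.png",s)
t=bot.read_camera("top")[:,:,::-1];cv2.imwrite("pics/t5.png",t)
a=cv2.resize(s[245:310,145:220],None,fx=5,fy=5,interpolation=cv2.INTER_CUBIC)
b=cv2.resize(t[135:200,320:395],None,fx=5,fy=5,interpolation=cv2.INTER_CUBIC)
cv2.imwrite("pics/c5.png",np.hstack([a,b]))
a9=-9.3;plan([(.56,-.15,.3,-70),(.52,-.08,.3,-40),(.52,.03,.3,-9.3)])
```

```text
t 13.1667 tcp [ 0.5891 -0.2937  0.2209] yyaw -118.4 tilt 0.53 w 0.601 F [-1.0186 -0.2456 -0.3867] q [-0.33  0.73  1.11  1.68 -0.71  1.17 -1.1 ]
   (0.56, -0.15, 0.3, -70) -> [-93.2, -112.6, -79.9] roll -48.4
   (0.52, -0.08, 0.3, -40) -> [-161.7, -155.1, -80.5] roll -78.4
   (0.52, 0.03, 0.3, -9.3) -> [-214.1, -251.8, -81.0] roll -109.1
```

View pics/c5.png

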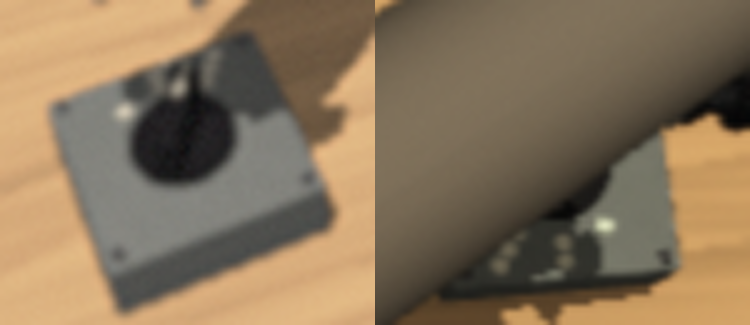

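The arm still shades the dial in this crop; I will check it again once the arm is clear. Moving to the pre-press pose.

>>> {"fn": "send_rows", "kwargs": {
  "slide": [
    [-5,-5,-15],
    [-18,-18,-30],
    [-32,-34,-45],
    [-46,-52,-60],
    [-60,-70,-70],
    [-75,-88,-75],
    [-90,-105,-75],
    [-105,-118,-75]
  ],
  "roll": [-5,-12,-19,-26,-33,-40,-47,-54],
  "claw": [0.6,0.7,0.8,0.9,1,1,1,1]
}}

```text
t: 13.83
eef_pos: [0.551, -0.1356, 0.29]
tool_rot: [-0.0, 0.974, 0.225, 0.0]
contact_force: [-0.3, 0.1, 0.1]
gripper_width: 0.997
grasp_force: 0.0
```

Run:
```python
from h import *
plan([(.54,-.08,.3,-40),(.52,.03,.3,-9.3),(.55,.0503,.28,-9.3)])
```

```text
t 13.8333 tcp [ 0.551  -0.1356  0.29  ] yyaw -64.0 tilt 0.06 w 0.997 F [-0.2578  0.1124  0.1454] q [-0.65  0.41  1.05  1.82 -0.39  1.14 -0.59]
   (0.54, -0.08, 0.3, -40) -> [14.5, -54.8, -10.0] roll -24.0
   (0.52, 0.03, 0.3, -9.3) -> [44.8, -162.4, -9.9] roll -54.7
   (0.55, 0.0503, 0.28, -9.3) -> [80.6, -167.5, 10.1] roll -54.7
```

>>> {"fn": "send_rows", "kwargs": {
  "slide": [
    [5,-18,-5],
    [12,-40,-10],
    [19,-64,-10],
    [27,-90,-10],
    [36,-118,-10],
    [45,-142,-10],
    [48,-160,-10],
    [48,-165,-10]
  ],
  "roll": [-6,-13,-20,-27,-34,-41,-48,-55],
  "claw": [1,1,1,1,1,1,1,1]
}}

```text
t: 14.5
eef_pos: [0.5221, 0.0362, 0.2995]
tool_rot: [-0.001, 0.759, 0.651, 0.0]
contact_force: [0.4, -0.0, 0.2]
gripper_width: 0.996
grasp_force: 0.0
```

Run:
```python
from h import *
s=bot.read_camera("scene")[:,:,::-1];cv2.imwrite("pics/s6.png",s)
t=bot.read_camera("top")[:,:,::-1];cv2.imwrite("pics/t6.png",t)
a=cv2.resize(s[185:285,235:325],None,fx=4,fy=4,interpolation=cv2.INTER_CUBIC)
b=cv2.resize(t[130:210,318:398],None,fx=5,fy=5,interpolation=cv2.INTER_CUBIC)
cv2.imwrite("pics/c6.png",np.hstack([a,b]))
plan([(.5664,.0475,.243,-9.3),(.5664,.0475,.28,-9.3),(.6157,.0395,.243,-9.3)])
```

```text
t 14.6 tcp [0.5223 0.0336 0.2998] yyaw -9.2 tilt 0.07 w 1.003 F [ 0.2472 -0.0747 -0.338 ] q [-0.89  0.22  0.84  1.9  -0.19  1.1  -0.14]
   (0.5664, 0.0475, 0.243, -9.3) -> [20.7, 41.3, 56.8] roll 0.1
   (0.5664, 0.0475, 0.28, -9.3) -> [20.7, 41.3, 19.8] roll 0.1
   (0.6157, 0.0395, 0.243, -9.3) -> [20.6, 91.3, 56.7] roll 0.1
```

View pics/c6.png

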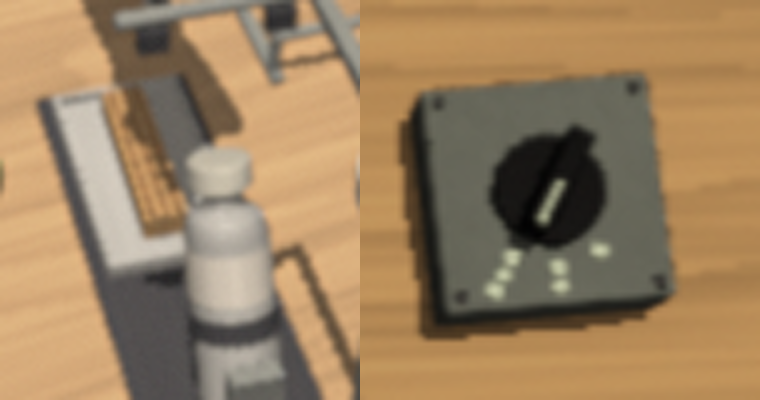

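The white line on the dial, from (563,182) to (543,220), is parallel to the row of three dots at (513,257)–(495,290). The strip lies in the tray with its ridges up. I'll check both by numbers.

Run:
```python
from h import *
t=cv2.imread("pics/t6.png");g=cv2.cvtColor(t,cv2.COLOR_BGR2GRAY)
C=lambda L:(np.array(L,float)+.5)/5-.5+[318-72,130]   # crop b starts at x=360 => 72px*5
for z,L in((.092,[(563,182),(543,220)]),(.092,[(578,140),(543,218)]),(.05,[(513,257),(495,290)]),(.05,[(513,257),(504,274),(495,290)]),(.05,[(559,267),(561,286)]),(.05,[(600,250)])):
    P=plane("top",C(L),z)[:,:2]; d=P[-1]-P[0]; print(P.tolist(),"dir",np.degrees(np.arctan2(d[1],d[0])))
print("box",plane("top",C([(428,92),(642,75),(672,293),(445,315)]),.05)[:,:2].mean(0))
s=lambda L:(np.array(L,float)+.5)/4-.5+[235,185]
P=plane("scene",s([(145,221),(180,213)]),.041)[:,:2];print("strip end",P)
a=np.radians(-9.3);u=np.array([np.cos(a),np.sin(a)]);n=np.array([-u[1],u[0]])
d=P-[.4885,.060];print(np.c_[d@u,d@n])
T=plane("scene",s([(48,98),(185,73),(108,272)]),.020)[:,:2];d=T-[.4885,.06];print("tray outer",np.c_[d@u,d@n])
```

```text
[[0.579110586197475, -0.2929064190554697], [0.5568549276269527, -0.27972291099706403]] dir 149.35891754925774
[[0.6040048340516986, -0.3034391030195347], [0.5580416838137712, -0.27980459684767445]] dir 152.78752168066353
[[0.5435875615183354, -0.2698931120092149], [0.5238258174954586, -0.25783172450645386]] dir 148.6026036268172
[[0.5435875615183354, -0.2698931120092149], [0.5333890767457533, -0.26383389191613194], [0.5238258174954586, -0.25783172450645386]] dir 148.6026036268172
[[0.5366433979994901, -0.29697211776032195], [0.5250500387709283, -0.2973582545473513]] dir -178.0923706220324
[[0.5462599583568056, -0.3222225904650604]] dir 0.0
box [ 0.5824 -0.2928]
strip end [[0.5649 0.0261]
 [0.5687 0.0576]]
[[ 0.0809 -0.0211]
 [ 0.0795  0.0105]]
tray outer [[-0.1044 -0.0648]
 [-0.1056  0.0707]
 [ 0.1104 -0.0612]]
```

>>> {"fn": "send_rows", "kwargs": {
  "slide": [
    [5,10,8],
    [12,25,20],
    [18,36,34],
    [20,41,46],
    [21,41,54],
    [21,41,57],
    [21,41,57],
    [21,41,57]
  ],
  "roll": [0,0,0,0,0,0,0,0],
  "claw": [1,1,1,1,1,1,1,1]
}}

```text
t: 15.27
eef_pos: [0.5663, 0.045, 0.2434]
tool_rot: [-0.0, 0.763, 0.646, 0.0]
contact_force: [1.2, 0.6, -0.4]
gripper_width: 0.997
grasp_force: 0.0
```

>>> {"fn": "send_rows", "kwargs": {
  "slide": [
    [2,6,0],
    [2,15,0],
    [2,24,0],
    [2,32,0],
    [2,39,0],
    [2,45,0],
    [2,49,0],
    [2,49,0]
  ],
  "roll": [0,0,0,0,0,0,0,0],
  "claw": [1,1,1,1,1,1,1,1]
}}

```text
t: 15.93
eef_pos: [0.6161, 0.0392, 0.2429]
tool_rot: [0.0, 0.763, 0.646, -0.0]
contact_force: [0.2, 0.8, 0.2]
gripper_width: 1.001
grasp_force: 0.0
```

Run:
```python
from h import *
s=bot.read_camera("scene")[:,:,::-1];cv2.imwrite("pics/s7.png",s)
cv2.imwrite("pics/c7.png",cv2.resize(s[130:250,230:360],None,fx=5,fy=5,interpolation=cv2.INTER_CUBIC))
plan([(.6157,.0395,.243,-9.3)])
```

```text
t 15.9833 tcp [0.6156 0.0392 0.2429] yyaw -9.5 tilt 0.03 w 1.001 F [-0.4019  0.1637  0.2824] q [-0.72  0.48  0.76  1.75 -0.37  1.07  0.  ]
   (0.6157, 0.0395, 0.243, -9.3) -> [0.3, 0.1, -0.1] roll -0.2
```

View pics/c7.png

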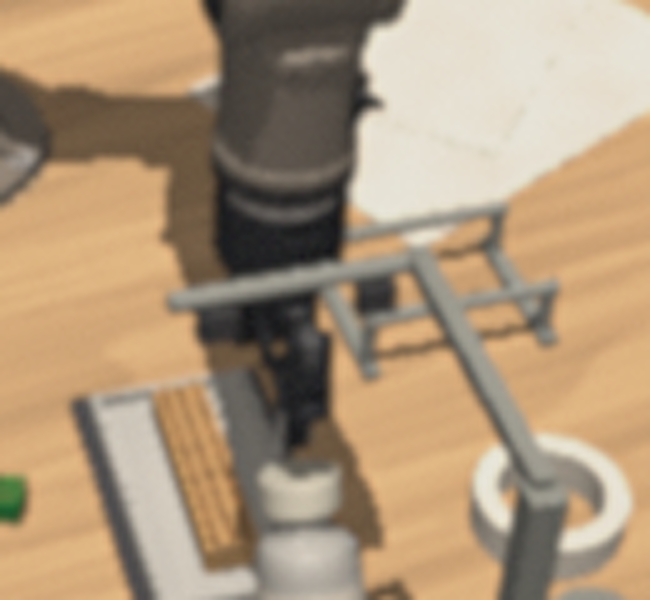

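The tool stands vertical in front of the bar, clear of it and the clips. One fingertip is just above the cap (tip about (297,445), cap centre (300,478)). Lowering to contact, in steps.

>>> {"fn": "send_rows", "kwargs": {
  "slide": [
    [0,0,4],
    [0,0,8],
    [0,0,12],
    [0,1,14],
    [0,2,16],
    [0,2,16],
    [0,2,16],
    [0,2,16]
  ],
  "roll": [0,0,0,0,0,0,0,0],
  "claw": [1,1,1,1,1,1,1,1]
}}

```text
t: 16.65
eef_pos: [0.6174, 0.0392, 0.2271]
tool_rot: [0.0, 0.763, 0.646, 0.0]
contact_force: [0.1, 0.3, -0.1]
gripper_width: 0.996
grasp_force: 0.0
```

Run:
```python
from h import *
plan([(.6157,.0395,.243,-9.3)])
```

```text
t 16.65 tcp [0.6174 0.0392 0.2271] yyaw -9.4 tilt 0.01 w 0.996 F [ 0.1127  0.2746 -0.0876] q [-0.7   0.49  0.75  1.76 -0.38  1.04  0.02]
   (0.6157, 0.0395, 0.243, -9.3) -> [-0.0, -1.7, -15.9] roll -0.1
```

>>> {"fn": "send_rows", "kwargs": {
  "slide": [
    [0,0,2],
    [0,0,4],
    [0,0,6],
    [0,0,8],
    [0,0,8],
    [0,0,8],
    [0,0,8],
    [0,0,8]
  ],
  "roll": [0,0,0,0,0,0,0,0],
  "claw": [1,1,1,1,1,1,1,1]
}}

```text
t: 17.32
eef_pos: [0.6185, 0.039, 0.2201]
tool_rot: [0.001, 0.763, 0.646, 0.001]
contact_force: [0.1, -0.3, 6.3]
gripper_width: 0.999
grasp_force: 2.9
```

Run:
```python
from h import *
plan([(.6157,.0395,.243,-9.3)])
```

```text
t 17.3167 tcp [0.6185 0.039  0.2201] yyaw -9.5 tilt 0.18 w 0.999 F [ 0.1002 -0.2774  6.2798] q [-0.7   0.5   0.74  1.76 -0.39  1.03  0.02]
   (0.6157, 0.0395, 0.243, -9.3) -> [0.0, -2.8, -22.9] roll -0.2
```

>>> {"fn": "send_rows", "kwargs": {
  "slide": [
    [0,1,3],
    [0,2,6],
    [0,3,9],
    [0,4,11],
    [0,4,12],
    [0,4,12],
    [0,4,12],
    [0,4,12]
  ],
  "roll": [0,0,0,0,0,0,0,0],
  "claw": [1,1,1,1,1,1,1,1]
}}

```text
t: 17.98
eef_pos: [0.6206, 0.0386, 0.2167]
tool_rot: [-0.003, 0.763, 0.646, 0.003]
contact_force: [-46.0, 5.8, 78.0]
gripper_width: 1.003
grasp_force: 45.4
```

Run:
```python
from h import *
bot.read_camera("scene"); s=bot.read_camera("scene")[:,:,::-1];cv2.imwrite("pics/s8.png",s)
plan([(.6157,.0395,.243,-9.3)])
```

```text
t 18.0833 tcp [0.6206 0.0387 0.2166] yyaw -9.5 tilt 0.49 w 1.0 F [-44.6059   5.5617  78.4263] q [-0.69  0.51  0.74  1.76 -0.4   1.03  0.04]
   (0.6157, 0.0395, 0.243, -9.3) -> [0.2, -5.0, -26.4] roll -0.2
```

It reached the hard stop: the force points along the can's axis and is well past the spring's 7 N. Backing off at once.

>>> {"fn": "send_rows", "kwargs": {
  "slide": [
    [0,-3,-6],
    [0,-4,-12],
    [0,-6,-20],
    [0,-7,-30],
    [0,-20,-30],
    [0,-40,-30],
    [0,-65,-35],
    [0,-90,-40]
  ],
  "roll": [0,0,0,0,0,0,0,0],
  "claw": [1,1,1,1,1,1,1,0.9]
}}

```text
t: 18.75
eef_pos: [0.5312, 0.0532, 0.2464]
tool_rot: [-0.0, 0.763, 0.646, -0.001]
contact_force: [0.1, -0.4, 1.5]
gripper_width: 0.907
grasp_force: 0.0
```

Run:
```python
from h import *
s=bot.read_camera("scene")[:,:,::-1];cv2.imwrite("pics/s9.png",s)
s0=cv2.imread("pics/s6.png").astype(int); r=(slice(205,250),slice(278,302))
for n in("s7","s8","s9"): print(n,np.abs(cv2.imread(f"pics/{n}.png").astype(int)-s0)[r].mean())
plan([(.488,.060,.2,80.5),(.488,.060,.033,80.5)])
```

```text
s7 23.10246913580247
s8 31.494444444444444
s9 7.85679012345679
t 18.8 tcp [0.5272 0.0535 0.2466] yyaw -9.5 tilt 0.32 w 0.905 F [-3.8664 -0.8728 -1.6235] q [-0.88  0.31  0.81  1.94 -0.27  1.01 -0.11]
   (0.488, 0.06, 0.2, 80.5) -> [-0.1, -39.4, 46.8] roll -90.0
   (0.488, 0.06, 0.033, 80.5) -> [-0.1, -38.5, 213.8] roll -90.0
```

>>> {"fn": "send_rows", "kwargs": {
  "slide": [
    [0,-10,0],
    [0,-20,0],
    [0,-30,0],
    [0,-38,0],
    [0,-40,0],
    [0,-40,10],
    [0,-40,20],
    [0,-40,30]
  ],
  "roll": [-7,-14,-21,-28,-35,-42,-49,-56],
  "claw": [0.8,0.7,0.65,0.65,0.65,0.65,0.65,0.65]
}}

```text
t: 19.47
eef_pos: [0.4929, 0.0599, 0.2166]
tool_rot: [-0.0, 0.367, 0.93, -0.0]
contact_force: [0.8, 0.1, -0.3]
gripper_width: 0.651
grasp_force: 0.0
```

Run:
```python
from h import *
plan([(.486,.0605,.12,80.5),(.486,.0605,.033,80.5)])
```

```text
t 19.4667 tcp [0.4929 0.0599 0.2166] yyaw 46.9 tilt 0.02 w 0.651 F [ 0.7868  0.1147 -0.303 ] q [-0.77  0.25  0.62  2.04 -0.18  0.91  0.76]
   (0.486, 0.0605, 0.12, 80.5) -> [5.4, -4.3, 96.6] roll -33.6
   (0.486, 0.0605, 0.033, 80.5) -> [5.4, -4.2, 183.6] roll -33.6
```

>>> {"fn": "send_rows", "kwargs": {
  "slide": [
    [2,-1,10],
    [4,-3,25],
    [5,-4,45],
    [5,-4,65],
    [5,-4,85],
    [5,-4,96],
    [5,-4,96],
    [5,-4,96]
  ],
  "roll": [-7,-14,-21,-28,-33,-34,-34,-34],
  "claw": [0.65,0.65,0.65,0.65,0.65,0.65,0.65,0.65]
}}

```text
t: 20.13
eef_pos: [0.4863, 0.0601, 0.1207]
tool_rot: [-0.001, 0.083, 0.997, -0.001]
contact_force: [-0.0, -0.2, -0.2]
gripper_width: 0.65
grasp_force: 0.0
```

Run:
```python
from h import *
plan([(.486,.0605,.12,80.5),(.486,.0605,.034,80.5)])
```

```text
t 20.1333 tcp [0.4863 0.0601 0.1207] yyaw 80.5 tilt 0.11 w 0.65 F [-0.0054 -0.2208 -0.1864] q [-0.6   0.38  0.43  2.13 -0.24  0.69  1.39]
   (0.486, 0.0605, 0.12, 80.5) -> [0.3, 0.4, 0.7] roll -0.0
   (0.486, 0.0605, 0.034, 80.5) -> [0.2, 0.5, 86.7] roll -0.0
```

>>> {"fn": "send_rows", "kwargs": {
  "slide": [
    [0,0,15],
    [0,0,40],
    [0,0,62],
    [0,0,78],
    [0,0,85],
    [0,0,86],
    [0,0,86],
    [0,0,86]
  ],
  "roll": [0,0,0,0,0,0,0,0],
  "claw": [0.65,0.65,0.65,0.65,0.65,0.65,0.65,0.65]
}}

```text
t: 20.8
eef_pos: [0.4876, 0.0606, 0.0362]
tool_rot: [0.001, 0.083, 0.997, 0.0]
contact_force: [-0.2, 0.1, -0.2]
gripper_width: 0.647
grasp_force: 0.0
```

>>> {"fn": "send_rows", "kwargs": {
  "slide": [
    [0,0,0],
    [0,0,0],
    [0,0,0],
    [0,0,0],
    [0,0,0],
    [0,0,0],
    [0,0,0],
    [0,0,0]
  ],
  "roll": [0,0,0,0,0,0,0,0],
  "claw": [0.55,0.45,0.3,0.3,0.3,0.3,0.3,0.3],
  "force": 35
}}

```text
t: 21.47
eef_pos: [0.4874, 0.0606, 0.0362]
tool_rot: [0.001, 0.083, 0.997, 0.001]
contact_force: [-1.7, -0.3, 6.8]
gripper_width: 0.463
grasp_force: 35.2
```

>>> {"fn": "send_rows", "kwargs": {
  "slide": [
    [0,0,-10],
    [0,0,-30],
    [0,0,-60],
    [0,0,-90],
    [0,0,-110],
    [0,0,-115],
    [0,0,-115],
    [0,0,-115]
  ],
  "roll": [0,0,0,0,0,0,0,0],
  "claw": [0.3,0.3,0.3,0.3,0.3,0.3,0.3,0.3]
}}

```text
t: 22.13
eef_pos: [0.4862, 0.0606, 0.1499]
tool_rot: [-0.0, 0.082, 0.997, 0.0]
contact_force: [-0.2, 0.6, -1.5]
gripper_width: 0.459
grasp_force: 36.0
```

Run:
```python
from h import *
print(bot.get_obs()["grasp_force"])
# rack in top image: steel low-saturation pixels at z=.056
t=cv2.imread("pics/t6.png");hs=cv2.cvtColor(t,cv2.COLOR_BGR2HSV)
m=np.zeros(hs.shape[:2],np.uint8);x0,y0,x1,y1=120,215,195,275
m[y0:y1,x0:x1]=(hs[y0:y1,x0:x1,1]<95)
print(m.sum())
n,l,st,c=cv2.connectedComponentsWithStats(m,connectivity=8);i=1+st[1:,4].argmax();print(st[i],c[i])
ys,xs=np.nonzero(l==i);P=plane("top",np.c_[xs,ys],.05)[:,:2]
a=np.radians(-9.3);u=np.array([np.cos(a),np.sin(a)]);v=np.array([-u[1],u[0]])
q=np.c_[P@u,P@v]
h,e=np.histogram(q[:,0],bins=np.arange(q[:,0].min(),q[:,0].max()+.006,.006));print(list(zip(e.round(3),h)))
mid=(q[:,0].min()+q[:,0].max())/2
for sgn in(-1,1):
    k=np.sign(q[:,0]-mid)==sgn; k&=np.abs(q[:,0]-mid)>.036
    Pk=plane("top",np.c_[xs,ys][k],.054)[:,:2];cc=Pk.mean(0);vt=np.linalg.svd(Pk-cc)[2][0];w=(Pk-cc)@vt
    print(sgn,cc,np.degrees(np.arctan2(vt[1],vt[0]))%180,w.min(),w.max(),"mid",cc+vt*(w.min()+w.max())/2)
s=cv2.imread("pics/s6.png")
b=cv2.resize(t[210:280,115:205],None,fx=4,fy=4,interpolation=cv2.INTER_CUBIC);d=cv2.resize(s[165:215,285:350],None,fx=5.6,fy=5.6,interpolation=cv2.INTER_CUBIC)
cv2.imwrite("pics/rack.png",np.hstack([b,d]))
plan([])
```

```text
36.04796290397644
863
[124 221  63  49 777] [155.6293 244.9781]
[(np.float64(0.251), np.int64(15)), (np.float64(0.257), np.int64(86)), (np.float64(0.263), np.int64(120)), (np.float64(0.269), np.int64(45)), (np.float64(0.275), np.int64(21)), (np.float64(0.281), np.int64(18)), (np.float64(0.287), np.int64(20)), (np.float64(0.293), np.int64(19)), (np.float64(0.299), np.int64(20)), (np.float64(0.305), np.int64(19)), (np.float64(0.311), np.int64(20)), (np.float64(0.317), np.int64(20)), (np.float64(0.323), np.int64(19)), (np.float64(0.329), np.int64(19)), (np.float64(0.335), np.int64(22)), (np.float64(0.341), np.int64(18)), (np.float64(0.347), np.int64(20)), (np.float64(0.353), np.int64(22)), (np.float64(0.359), np.int64(104)), (np.float64(0.365), np.int64(107)), (np.float64(0.371), np.int64(19)), (np.float64(0.377), np.int64(4))]
-1 [0.321  0.3167] 81.63206239903758 -0.0846765047986873 0.08531532486599776 mid [0.321 0.317]
1 [0.4189 0.3   ] 81.4399688316506 -0.08227794668870866 0.08664923503927383 mid [0.4193 0.3022]
t 22.1333 tcp [0.4862 0.0606 0.1499] yyaw 80.6 tilt 0.03 w 0.459 F [-0.164   0.5734 -1.4904] q [-0.64  0.33  0.46  2.11 -0.21  0.75  1.37]
```

View pics/rack.png

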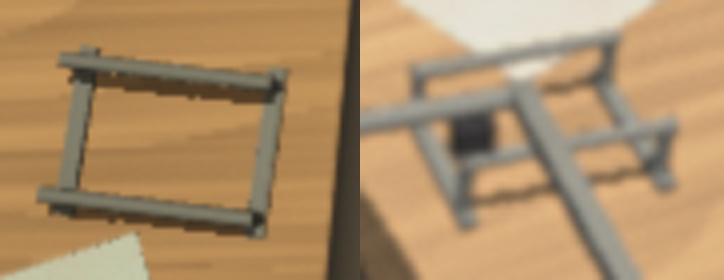

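The rack's bars are at crop top (60,60)–(280,85) and bottom (40,195)–(260,225). The top view puts its centre at (0.370, 0.309), yaw -8.5°, and the bars 99.5 mm apart, as given. Carrying the strip over.

Run:
```python
from h import *
plan([(.371,.3095,.15,81.5),(.371,.3095,.0812,81.5)])
S=lambda L:(np.array(L,float)+.5)/5.6-.5+[285-360/5.6,165]
print(plane("scene",S([(415,68),(618,38),(460,160),(675,125)]),.056)[:,:2].mean(0))
```

```text
t 22.1333 tcp [0.4862 0.0606 0.1499] yyaw 80.6 tilt 0.03 w 0.459 F [-0.164   0.5734 -1.4904] q [-0.64  0.33  0.46  2.11 -0.21  0.75  1.37]
   (0.371, 0.3095, 0.15, 81.5) -> [154.4, 226.6, 0.1] roll -0.9
   (0.371, 0.3095, 0.0812, 81.5) -> [154.4, 226.6, 68.9] roll -0.9
[0.3777 0.3122]
```

>>> {"fn": "send_rows", "kwargs": {
  "slide": [
    [10,15,0],
    [32,47,0],
    [54,80,0],
    [77,113,0],
    [100,146,0],
    [122,179,0],
    [143,210,0],
    [154,226,0]
  ],
  "roll": [0,0,0,-1,-1,-1,-1,-1],
  "claw": [0.3,0.3,0.3,0.3,0.3,0.3,0.3,0.3]
}}

```text
t: 22.8
eef_pos: [0.3685, 0.3124, 0.1485]
tool_rot: [-0.001, 0.071, 0.997, -0.0]
contact_force: [0.1, -0.1, -0.9]
gripper_width: 0.465
grasp_force: 36.0
```

>>> {"fn": "send_rows", "kwargs": {
  "slide": [
    [0,0,0],
    [0,0,0],
    [0,0,10],
    [0,0,25],
    [0,0,38],
    [0,0,45],
    [0,0,45],
    [0,0,45]
  ],
  "roll": [0,0,0,0,0,0,0,0],
  "claw": [0.3,0.3,0.3,0.3,0.3,0.3,0.3,0.3]
}}

```text
t: 23.47
eef_pos: [0.3721, 0.3073, 0.1045]
tool_rot: [-0.0, 0.075, 0.997, -0.001]
contact_force: [0.3, 0.3, -0.5]
gripper_width: 0.458
grasp_force: 36.0
```

Run:
```python
from h import *
s=bot.read_camera("scene")[:,:,::-1];cv2.imwrite("pics/s10.png",s)
t=bot.read_camera("top")[:,:,::-1];cv2.imwrite("pics/t10.png",t)
b=cv2.resize(t[205:285,110:210],None,fx=4,fy=4,interpolation=cv2.INTER_CUBIC);d=cv2.resize(s[150:214,280:360],None,fx=5,fy=5,interpolation=cv2.INTER_CUBIC)
cv2.imwrite("pics/c10.png",np.hstack([b,d]))
plan([(.371,.310,.0812,81.5)]);print(bot.get_obs()["grasp_force"])
```

```text
t 23.5667 tcp [0.3724 0.3084 0.1054] yyaw 81.5 tilt 0.03 w 0.458 F [-1.2965  0.7557 -0.7011] q [-1.1   0.39  0.34  2.15 -0.21  0.64  0.81]
   (0.371, 0.31, 0.0812, 81.5) -> [1.6, 1.4, 24.2] roll -0.0
35.99993705749512
```

View pics/c10.png

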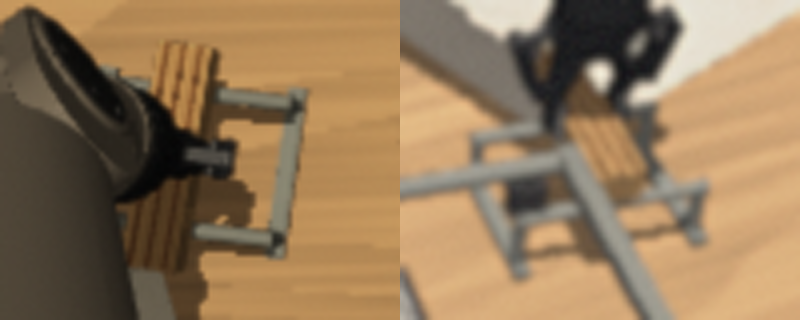

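The strip sits over both bars with its ridges up. In the top crop its ends are at about (190,45) and (155,267).

Run:
```python
from h import *
C=lambda L:(np.array(L,float)+.5)/4-.5+[110,205]
P=plane("top",C([(190,44),(154,267)]),.110)[:,:2];print(P,P.mean(0),np.linalg.norm(P[0]-P[1]))
```

```text
[[0.4486 0.2898]
 [0.2932 0.3133]] [0.3709 0.3016] 0.15716478159317301
```

>>> {"fn": "send_rows", "kwargs": {
  "slide": [
    [0,1,5],
    [1,1,11],
    [1,1,16],
    [1,1,19],
    [1,1,21],
    [1,1,21],
    [1,1,21],
    [1,1,21]
  ],
  "roll": [0,0,0,0,0,0,0,0],
  "claw": [0.3,0.3,0.3,0.3,0.3,0.3,0.3,0.3]
}}

```text
t: 24.23
eef_pos: [0.3711, 0.3098, 0.0841]
tool_rot: [0.0, 0.074, 0.997, 0.0]
contact_force: [0.2, 0.5, -0.8]
gripper_width: 0.46
grasp_force: 36.0
```

Run:
```python
from h import *
plan([(.371,.310,.0812,81.5)])
```

```text
t 24.2333 tcp [0.3711 0.3098 0.0841] yyaw 81.5 tilt 0.01 w 0.46 F [ 0.25    0.5235 -0.7641] q [-1.09  0.43  0.32  2.16 -0.24  0.59  0.83]
   (0.371, 0.31, 0.0812, 81.5) -> [0.1, 0.1, 2.9] roll 0.0
```

>>> {"fn": "send_rows", "kwargs": {
  "slide": [
    [0,0,1],
    [0,0,2],
    [0,0,3],
    [0,0,3],
    [0,0,3],
    [0,0,3],
    [0,0,3],
    [0,0,3]
  ],
  "roll": [0,0,0,0,0,0,0,0],
  "claw": [0.3,0.3,0.3,0.3,0.3,0.48,0.55,0.65]
}}

```text
t: 24.9
eef_pos: [0.371, 0.3098, 0.081]
tool_rot: [0.0, 0.074, 0.997, 0.0]
contact_force: [-0.3, 0.8, -0.1]
gripper_width: 0.646
grasp_force: 0.0
```

>>> {"fn": "send_rows", "kwargs": {
  "slide": [
    [0,0,0],
    [0,0,0],
    [0,0,-10],
    [0,0,-40],
    [0,0,-75],
    [0,0,-110],
    [0,0,-145],
    [0,0,-170]
  ],
  "roll": [0,0,0,0,0,0,0,0],
  "claw": [0.7,0.75,0.75,0.75,0.75,0.75,0.75,0.75]
}}

```text
t: 25.57
eef_pos: [0.3717, 0.3098, 0.2548]
tool_rot: [0.001, 0.074, 0.997, 0.001]
contact_force: [1.4, 0.5, -0.3]
gripper_width: 0.75
grasp_force: 0.0
```

>>> {"fn": "send_rows", "kwargs": {
  "slide": [
    [-20,20,0],
    [-45,45,0],
    [-70,70,0],
    [-90,95,0],
    [-90,125,0],
    [-90,155,0],
    [-90,180,0],
    [-90,200,0]
  ],
  "roll": [0,0,0,0,0,0,0,0],
  "claw": [0.75,0.75,0.75,0.75,0.75,0.75,0.75,0.75]
}}

```text
t: 26.23
eef_pos: [0.489, 0.4966, 0.2514]
tool_rot: [-0.0, 0.073, 0.997, 0.0]
contact_force: [-0.3, 0.5, -0.2]
gripper_width: 0.752
grasp_force: 0.0
```

Run:
```python
from h import *
s=bot.read_camera("scene")[:,:,::-1];cv2.imwrite("pics/s11.png",s)
t=bot.read_camera("top")[:,:,::-1];cv2.imwrite("pics/t11.png",t)
b=cv2.resize(t[205:285,110:210],None,fx=4,fy=4,interpolation=cv2.INTER_CUBIC);d=cv2.resize(s[150:214,280:360],None,fx=5,fy=5,interpolation=cv2.INTER_CUBIC)
cv2.imwrite("pics/c11.png",np.hstack([b,d]))
plan([])
```

```text
t 26.3333 tcp [0.4879 0.4983 0.2509] yyaw 81.8 tilt 0.07 w 0.747 F [-0.0236 -0.4227 -0.4107] q [-1.15  0.54  0.39  1.51 -0.22  1.13  0.72]
```

View pics/c11.png

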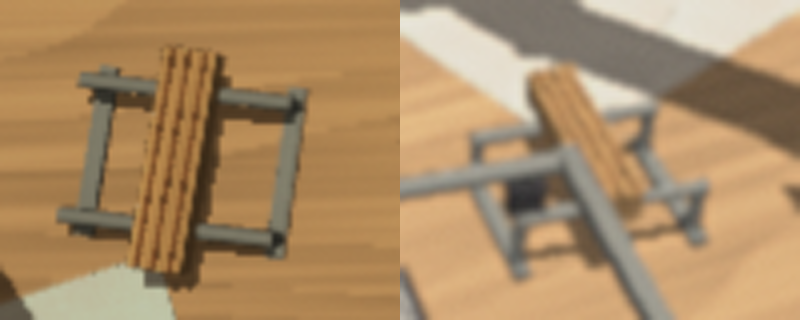

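The strip lies ridged face up across both bars. I'll check its centring by numbers, and that the cap is up again.

Run:
```python
from h import *
C=lambda L:(np.array(L,float)+.5)/4-.5+[110,205]
P=plane("top",C([(190,47),(156,270)]),.086)[:,:2];Q=plane("top",C([(78,80),(307,98),(57,214),(286,241)]),.052)[:,:2]
d=P.mean(0)-Q.mean(0);a=np.radians(-8.5);u=np.array([np.cos(a),np.sin(a)]);n=np.array([-u[1],u[0]])
print(P.mean(0),Q.mean(0),"along",d@u,"across",d@n)
a=cv2.imread("pics/s11.png")[215:260,278:304].astype(int);
for k in("s0","scene0"):
    try:b=cv2.imread(f"pics/{k}.png")[215:260,278:304].astype(int);print(np.abs(a-b).mean())
    except TypeError:pass
```

```text
[0.3701 0.3071] [0.3714 0.3097] along -0.0009187089782234005 across -0.0027522224979610287
1.5754985754985755[ WARN:0@0.044] global loadsave.cpp:275 findDecoder imread_('pics/s0.png'): can't open/read file: check file path/integrity
```

Centred to within 3 mm, the cap is up again, and the robot is clear of everything.

```bash
python3 -c "
from station import bot
print(bot.hand_in())"
```

```text
the job is handed in; nothing more can be done
None
```

The job is handed in, with no verdict shown: the strip went in the tray, the dial was turned to three dots, the cap was pressed to its stop and sprang back (the fingertip briefly hit about 90 N there), and the strip now lies ridged face up on both rack bars, centred within about 3 mm.

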